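Discharge a dishwasher control box and hold its cover open at the pointer

TASK

Make the dishwasher's control box safe and open it for inspection: first twist the red spring-return knob of the grey discharge switch clockwise (seen from above) all the way to its stop and release it so that it springs back home, then lift the box's hinged cover, which has a black grip at its front, until the cover is in line with the red pointer at its side, and keep it there. The cover falls shut if let go, so finish while the gripper is still holding it still at the pointer, with nothing else propping it; leave the pointer and everything else on the bench as it is.

Things in the scene. Friction and masses are not known exactly. Their poses are not given: they have to be found in the camera images.
- box: Open-topped aluminium control box, fixed to the bench; 200 (x) x 220 (y) x 100 mm high. Origin: centre of its underside; x points from the robot's side to the hinge side (the box may be yawed up to 0.3 rad), z up. Inside is a green circuit board. A white angle plate (disc of 75 mm radius round the hinge axis) stands on its +y side, black cable glands on its -y side.
- cover (a joint): Angle of the cover, rad: 0 = closed and level, growing as its front rises, limit 1.3. Nearly frictionless hinge: the cover (steel sheet 200 x 220 x 6 mm with a yellow patch, about 0.45 kg, may be a fifth lighter or heavier) falls shut when let go.
- cover_hinge (a point): Middle of the cover's hinge axis, at the box's far (+x) rim, 100 mm in +x of the box's origin, 105 mm above the bench. The axis is parallel to the box's y. Its axes turn with the cover (x points from the grip to the hinge, y along the hinge axis, z out of the cover's upper face).
- cover_grip (a point): Centre of the cover's black barrel grip: a cylinder along the box's y, 22 mm in diameter, 40 mm long, with flat ends, on a 12 mm stem standing 35 mm out of the middle of the cover's front edge. 235 mm from the hinge axis, in the cover's plane, 105 mm above the bench when closed. It can be pinched by its flat ends from above and turns between the fingers as the cover swings. Axes as cover_hinge.
- pointer (a joint): Angle of the red pointer, rad, on the same scale as the cover's angle (same hinge axis, same zero): the cover is to be raised to this value. Set somewhere between 0.55 and 1.05; held by stiff friction; not to be moved.
- pointer_tip (a point): Free end of the red pointer, a 170 x 5 x 8 mm bar that starts at the hinge axis on the +y side of the box, 13 mm beside the cover's edge; the tip is 170 mm from the hinge axis and stands up to 255 mm above the bench. x points from the tip to the hinge axis.
- switch: Grey discharge switch, a fixed block 90 x 90 x 55 mm with a yellow disc on top, left or right of the box. Origin: centre of its underside, z up. The knob's axis rises from its centre.
- knob (a joint): Turn of the red knob, rad: 0 = home, growing clockwise seen from above, hard stop at 1.1. A spring drives it home: 0.02 N m at home, 0.085 N m at the stop.
- knob_grip (a point): On the knob's vertical axis at the height to grip it, 88 mm above the bench. The knob is a 48 mm disc with an upright bar 46 x 14 mm on it, 34 mm tall, its top 101 mm above the bench. x is along the bar, to be gripped across its 14 mm; at home it is the switch's x axis. Turns with the knob.
- tray: Loose blue tray of screws, 130 x 100 x 35 mm, on the other side of the box from the switch. Origin: centre of its underside. Bystander.
- screwdriver: Screwdriver lying on the bench near the robot. Bystander.
- wrench: Steel wrench lying on the bench at the right (-y). Bystander.
- meter: Yellow and black test meter lying flat, 150 x 75 x 35 mm. Origin: centre of its underside. Bystander.
- detergent: White bottle with a blue cap, 200 mm tall, 72 mm across, back left. Origin: centre of its underside. Bystander.
- rinse: Blue bottle with a white cap, 170 mm tall, 66 mm across, back right. Origin: centre of its underside. Bystander.
- mug: White mug, 90 mm tall, 80 mm across, at the left (+y). Origin: centre of its underside. Bystander.
Not all that is in view belongs to the job. What is shaped like the switch but pink is not meant.

How it is judged:
On the way, in this order (a step that is already met when the one before it is completed fails the run):
1. the knob is turned to its stop (value of joint knob above 1.02 rad), for 0.1 s.
2. the knob is released and back home (value of joint knob below 0.1 rad and contact force between anything else and knob below 0.1 N), for 0.2 s.
3. the cover is held still at the pointer's angle by the gripper (angle between the x axis of cover_grip and the x axis of pointer_tip, either way round below 0.1 rad and contact force between the fingers and cover above 0.5 N and velocity of joint cover between -0.15 and 0.15 rad/s), for 0.3 s.
At the end, for the whole second after the job is handed in: Knob back home (below 0.1 rad) and untouched; cover within 0.1 rad of the pointer, still (under 0.15 rad/s), carried by the fingers (over 0.5 N) and touched by no loose thing; pointer tip not moved by 15 mm and no loose thing moved by 30 mm (all of step 2 and all of step 3 and contact force between cover and tray below 0.1 N and contact force between cover and screwdriver below 0.1 N and contact force between cover and wrench below 0.1 N and contact force between cover and meter below 0.1 N and contact force between cover and detergent below 0.1 N and contact force between cover and rinse below 0.1 N and contact force between cover and mug below 0.1 N and distance of pointer_tip from where it was at the start of the episode below 0.015 m and distance of each of tray, screwdriver, wrench, meter, detergent, rinse, mug from where it was at the start of the episode below 0.03 m); the arm keeps its last pose, push and grip.
It fails at once if the pointer is moved (its tip by more than 15 mm) (distance of pointer_tip from where it was at the start of the episode above 0.015 m).
It fails at once if a loose thing on the bench is moved by more than 30 mm or tipped (distance of any of tray, screwdriver, wrench, meter, detergent, rinse, mug from where it was at the start of the episode above 0.03 m or angle between any of detergent, rinse, mug, tray's own z axis and vertical above 0.5 rad).
It also fails if it takes over 69 s, if anything falls off the work surface, if the arm or the gripper's body presses on something with over 40 N, if the wrist force passes 120 N, or if a joint passes its speed limit or range.

ROBOT

A 6-joint arm with a two-finger parallel gripper is mounted at the origin on the work surface. World frame = base frame: x ahead of the robot, y to its left, z up, the work surface at z = 0. Lengths are in m, angles in rad, forces in N, time in s.
With the tool pointing down it reaches from about 0.325 to 0.925 m from the base axis. Payload 3.1 kg.
Tool frame: the origin (TCP) lies between the finger pads; the fingertips stand 11 mm ahead of it and the grasp point (between the pads) lies 8 mm behind it; z points along the fingers, y is the line along which they close (so a half turn about z gives the same grasp; the last joint's range is limited). The gripper opens to 85 mm and grips with 20 to 120 N. Pads are 22 mm wide; open, the fingers measure 114 mm over their backs; the gripper's body (76 mm by 85 mm) begins 54 mm behind the grasp point. The pads swing forward as they close: fully open they stand 13 mm farther back than shut.
Start: joints at [1.152, 0.217, 1.613, -0, 1.311, -0.112], TCP at [0.189, 0.596, 0.242] pointing down, gripper open.
Joint ranges: [-2.75, 2.75], [-0.78, 2.1], [0.31, 2.55], [-1.13, 4.27], [0.13, 2.63], [-2.58, 2.58]. Speed limits (rad/s): [2.79, 2.79, 3.14, 3.14, 3.14, 3.14].

INTERFACE

Orientations are given as a unit quaternion [x, y, z, w].
In Python, from cell import telemetry, optics, job_done gives the robot as it stands.
- The arm moves only by the shell command python3 -m inch 'ROWS'. ROWS is JSON, a list of rows, each a list of 5 numbers: the finger opening in m, from 0 to 0.0854, then the shift along the tool's x, y, z in m, then the turn about the tool's z in degrees. A call has exactly 8 rows; each row is the pose to reach, as a shift and turn from the pose commanded when the call began, along the tool's axes at that moment; what a row does not reach only later rows make up. A row lasts 1/8 s, in which the tool goes at most 62.5 mm and 10.7 degrees, less where a joint would pass 70% of its speed; a pose out of reach is approached as far as the arm can. A call with a gripper value outside its range is refused whole. The fingers move at their own pace and stop on an object; the grip force is fixed at half the most. Time passes only in rows, so rows that repeat a pose let the fingers close, or fill a call up. It gives the time, the measured TCP pose, the force, the opening and the grip force at its end, in the units of the state.
- telemetry.get_obs(): the state, without advancing time (a new reading comes with each control period).
- optics.camera(name): name is "side" or "top" or "wrist"; returns the picture (420x560x3 uint8, blue, green, red); there is no depth.
- optics.camera_info(name): a dict with "fov_y" (degrees; the focal length in pixels is half the picture's height over the tangent of half this angle, whatever the lens; pixels are square), "cx", "cy" (the principal point, pixels), "cam_to_world" (4x4, takes a point from camera to world coordinates); the wrist camera has in their place "tool_from_camera" (4x4, takes a point from camera to tool coordinates, whose origin is the TCP and whose axes are the flange's). Camera axes: x right, y up, looking along -z (the intrinsics and any distortion apply to the point x, -y, -z); pixel columns grow to the right and rows downward; lengths in m; the calibration is good to about 2 mm. A picture is of the moment at which its call begins: read the wrist's pose just before it. camera_info takes no time and is no camera call.
- job_done(): hands the job in; it is judged then, once.
The state is a dict: "t": time; "joint_pos": joint angles; "qd": joint speeds; "joint_torque": joint torques, N m; "eef_pos": TCP position; "tcp_rot": TCP orientation; "contact_force": force on the tool from outside, world axes, zero at the start; "wrist_torque": the same for the moment, N m; "grip_width": finger opening in m; "grasp_force": force on a finger pad.
Only numpy, scipy, OpenCV 4.12 (cv2) and the standard library are available. Lean on these libraries where they do the work, as an engineer would, in place of code of your own. Each camera call takes 0.05 s, during which the arm holds its last target. There are 200 camera calls.

## Working session

There is one attempt and no reset: what is moved stays moved. The work goes in short steps, Python scripts to look and compute and a shell command to move; the robot and the scene stay as the last step left them, time stands still between calls to the robot, and variables do not carry over. Pictures are saved under pics/ and viewed, at most 10 in all, crops included, and the job is handed in when it is done.

```bash
ls; mkdir -p pics; python3 - <<'E'
from cell import telemetry, optics
import cv2,json
print(telemetry.get_obs())
for n in ("side","top","wrist"):
    im=optics.camera(n); cv2.imwrite(f"pics/{n}0.png",im); print(n,optics.camera_info(n))
E
```

```text
pics
{'t': 0.0, 'joint_pos': array([ 1.15177338e+00,  2.17792478e-01,  1.61490356e+00,  4.32348397e-05,
        1.31132316e+00, -1.12163583e-01]), 'qd': array([0.00068131, 0.00049379, 0.00057825, 0.00100271, 0.00046602,
       0.00074871]), 'joint_torque': array([ 5.61822217e-04, -3.96867764e+01, -3.03841138e+01, -2.35958487e-04,
        9.97119147e-03, -2.77500817e-06]), 'eef_pos': array([0.18841634, 0.59510224, 0.24096045]), 'tcp_rot': array([ 1.52833809e-01,  9.88251160e-01, -1.16525053e-03, -3.38617012e-04]), 'contact_force': array([0.61389823, 0.06682944, 0.16267128]), 'wrist_torque': array([0.02620205, 0.01574212, 0.02201742]), 'grasp_force': 0.0, 'grip_width': 0.08554741525516049}
side {'fov_y': 51.839952163699074, 'cx': 274.0975404333659, 'cy': 209.6673803004176, 'cam_to_world': array([[ 0.9512984 ,  0.14581949, -0.27160269,  0.1329516 ],
       [-0.30736068,  0.51633552, -0.79932912, -1.06617139],
       [ 0.02368035,  0.84388051,  0.53600833,  0.80820008],
       [ 0.        ,  0.        ,  0.        ,  1.        ]])}
top {'fov_y': 57.73497859231175, 'cx': 277.388118282517, 'cy': 208.4848734033668, 'cam_to_world': array([[ 0.01584195,  0.99776769, -0.06487429,  0.44934883],
       [-0.99985595,  0.01541302, -0.00710691, -0.0087863 ],
       [-0.00609114,  0.06497753,  0.99786814,  1.08330824],
       [ 0.        ,  0.        ,  0.        ,  1.        ]])}
wrist {'fov_y': 69.37958486922949, 'cx': 274.12183456969814, 'cy': 207.63153606070694, 'tool_from_camera': array([[-2.38589602e-04,  9.57368133e-01,  2.88870560e-01,
         7.40331502e-02],
       [ 9.99999470e-01, -6.09769634e-05,  1.02802749e-03,
        -1.66045098e-04],
       [ 1.00181521e-03,  2.88870652e-01, -9.57367611e-01,
        -1.32207990e-01],
       [ 0.00000000e+00,  0.00000000e+00,  0.00000000e+00,
         1.00000000e+00]])}
```

View pics/top0.png

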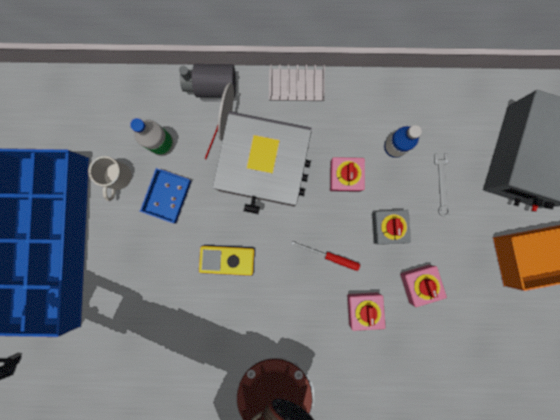

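View pics/side0.png

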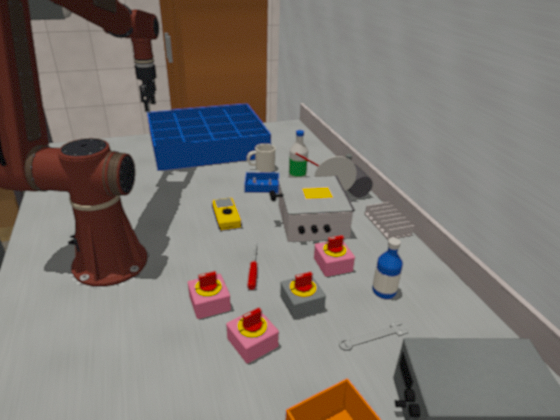

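The top view shows the grey switch at (392,226). The pink lookalikes are at (348,174), (425,286) and (367,312), and in the side view the grey one is at (303,294). The cover's black grip is at top (252,207) and side (275,196). The red pointer is at top (212,142) and side (307,160). The red screwdriver handle at (342,261) could also be mistaken for the knob. I choose the grey one.

```bash
cat > h.py <<'E'
import numpy as np,cv2
from cell import telemetry,optics
from scipy.spatial.transform import Rotation as R
def ray(n,u,v,obs=None):
    i=optics.camera_info(n); f=210/np.tan(np.radians(i["fov_y"])/2)
    if n=="wrist":
        T=np.eye(4); T[:3,:3]=R.from_quat(obs["tcp_rot"]).as_matrix(); T[:3,3]=obs["eef_pos"]; M=T@i["tool_from_camera"]
    else: M=i["cam_to_world"]
    d=M[:3,:3]@np.array([(u-i["cx"])/f,-(v-i["cy"])/f,-1]); return M[:3,3],d/np.linalg.norm(d)
def onz(r,z): o,d=r; return o+d*(z-o[2])/d[2]
def tri(a,b):
    A=np.stack([a[1],-b[1]],1); s=np.linalg.lstsq(A,b[0]-a[0],rcond=None)[0]
    p,q=a[0]+s[0]*a[1],b[0]+s[1]*b[1]; return (p+q)/2,np.linalg.norm(p-q)
def red(im): 
    h=cv2.cvtColor(im,cv2.COLOR_BGR2HSV); return (((h[...,0]<8)|(h[...,0]>172))&(h[...,1]>150)&(h[...,2]>80)).astype(np.uint8)
def blobs(m,x0,y0,x1,y1,k=6):
    z=np.zeros_like(m); z[y0:y1,x0:x1]=m[y0:y1,x0:x1]
    return sorted([c for c in cv2.findContours(z,0,1)[0] if len(c)>=k],key=cv2.contourArea)[::-1]
E
python3 - <<'E'
from h import *
t=cv2.imread("pics/top0.png");s=cv2.imread("pics/side0.png")
for n,im,bx in (("top",t,(200,115,222,165)),("side",s,(288,145,325,175)),("top",t,(370,205,412,246)),("side",s,(285,265,322,300))):
    for c in blobs(red(im),*bx)[:2]:
        p=c[:,0]; print(n,cv2.minAreaRect(c),[p[p[:,0].argmin()],p[p[:,0].argmax()],p[p[:,1].argmin()],p[p[:,1].argmax()]])
h=cv2.cvtColor(t,cv2.COLOR_BGR2HSV)
b=((h[...,2]<50)).astype(np.uint8); 
for c in blobs(b,235,190,270,220)[:2]: print("grip top",cv2.minAreaRect(c))
h2=cv2.cvtColor(s,cv2.COLOR_BGR2HSV)
for c in blobs((h2[...,2]<50).astype(np.uint8),262,185,290,205,4)[:2]: print("grip side",cv2.minAreaRect(c))
a=cv2.resize(t[100:260,180:420],(720,480),interpolation=2)
cv2.imwrite("pics/c1.png",a)
b=cv2.resize(s[140:320,220:400],(600,600),interpolation=2); cv2.imwrite("pics/c2.png",b)
E
```

```text
top ((206.50001525878906, 154.5), (0.4472135305404663, 3.130495071411133), 26.56505012512207) [array([206, 155], dtype=int32), array([207, 153], dtype=int32), array([207, 153], dtype=int32), array([206, 156], dtype=int32)]
side ((303.1000061035156, 157.3000030517578), (9.391485214233398, 1.3416407108306885), 26.56505012512207) [array([299, 155], dtype=int32), array([307, 160], dtype=int32), array([299, 155], dtype=int32), array([307, 160], dtype=int32)]
top ((390.1573791503906, 226.70303344726562), (15.104374885559082, 6.76846981048584), 85.91438293457031) [array([387, 224], dtype=int32), array([394, 234], dtype=int32), array([392, 219], dtype=int32), array([392, 234], dtype=int32)]
top ((398.5, 226.5), (15.0, 7.0), 90.0) [array([395, 219], dtype=int32), array([402, 228], dtype=int32), array([395, 219], dtype=int32), array([396, 234], dtype=int32)]
side ((303.5, 281.0), (18.0, 15.0), 90.0) [array([296, 277], dtype=int32), array([311, 286], dtype=int32), array([309, 272], dtype=int32), array([300, 290], dtype=int32)]
grip top ((252.99998474121094, 204.50001525878906), (12.965337753295898, 15.495158195495605), 18.434947967529297)
grip side ((275.5769348144531, 194.38461303710938), (8.43299388885498, 10.394155502319336), 78.69007110595703)
```

View pics/c1.png

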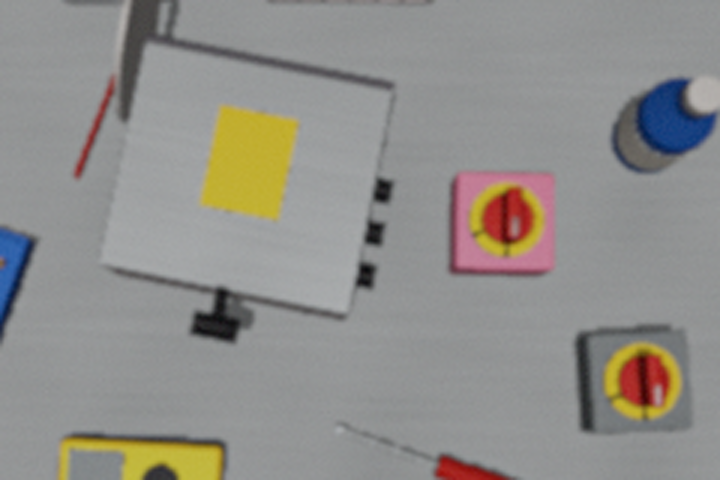

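View pics/c2.png

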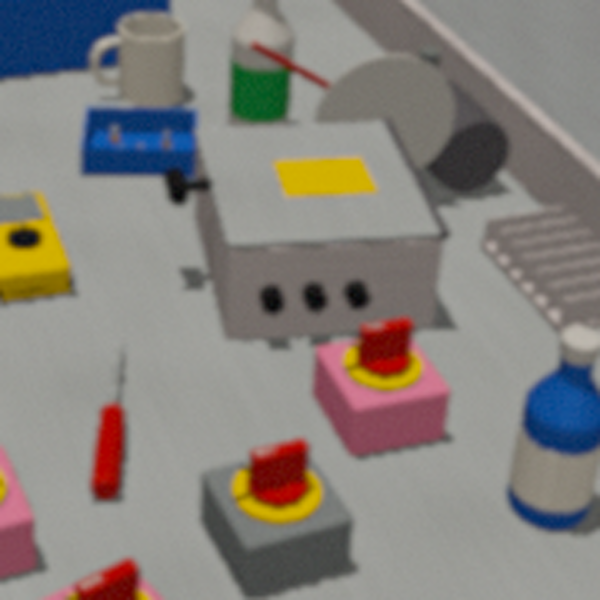

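The crops confirm the grey switch, with its bar top at top (394.7,226.7) and side (303.4,275). The barrel grip is at top (251.7,208) and side (273.1,195.5). The pointer tip is at top (205.3,159) and side (295.9,153.5).

```bash
python3 - <<'E'
from h import *
np.set_printoptions(precision=4,suppress=True)
print("knobtop",tri(ray("top",394.7,226.7),ray("side",303.4,275)))
print("grip",tri(ray("top",251.7,208),ray("side",273.1,195.5)), onz(ray("top",251.7,208),.11))
tip,e=tri(ray("top",205.3,159),ray("side",295.9,153.5)); print("tip",tip,e)
c=[onz(ray("top",180+u/3,100+v/3),.108) for u,v in((147,40),(394,86),(346,317),(102,265))]
for p in c: print(p)
yaw=[np.arctan2(*(c[i]-c[j])[[1,0]]) for i,j in((0,3),(1,2))]+[np.arctan2(*(c[0]-c[1])[[1,0]])-np.pi/2]
print("yaw",yaw); y=np.mean(yaw)
H=np.mean(c,axis=0)+.1*np.array([np.cos(y),np.sin(y),0]); H[2]=.105
d=tip-H; x=-d@[np.cos(y),np.sin(y),0]; print("H",H,"lat",d@[-np.sin(y),np.cos(y),0],"ang",np.arctan2(d[2],x),np.hypot(x,d[2]), "ang from z/.17",np.arcsin(d[2]/.17),"from x",np.arccos(x/.17))
print("predicted grip",H-.235*np.array([np.cos(y),np.sin(y),0]))
k=[onz(ray("top",180+u/3,100+v/3),.055) for u,v in((592,336),(686,328),(692,428),(592,432))]
print(np.mean(k,axis=0)); [print(p) for p in k]
E
```

```text
knobtop (array([ 0.4721, -0.3074,  0.0913]), np.float64(0.001988535346180125))
grip (array([0.5128, 0.0645, 0.1045]), np.float64(0.0007866193981392918)) [0.5129 0.064  0.11  ]
tip [0.6235 0.17   0.1907] 0.0024285790131525083
[0.7597 0.1284 0.108 ]
[ 0.7221 -0.0868  0.108 ]
[ 0.5207 -0.0478  0.108 ]
[0.5623 0.1623 0.108 ]
yaw [np.float64(-0.17027579279723945), np.float64(-0.19141480688058074), np.float64(-0.1730918876600107)]
H [0.7396 0.0213 0.105 ] lat 0.1257374266626432 ang 0.5471414708536545 0.1646769295856497 ang from z/.17 0.5281751745031006 from x 0.5965582546988708
predicted grip [0.5083 0.063  0.105 ]
[ 0.4712 -0.3148  0.055 ]
[ 0.5109 -0.2714  0.055 ]
[ 0.5194 -0.3558  0.055 ]
[ 0.4298 -0.3606  0.055 ]
[ 0.4248 -0.2713  0.055 ]
```

```bash
python3 -m inch '[[0.085,-0.034,-0.049,0,0],[0.085,-0.068,-0.098,0,0],[0.085,-0.102,-0.147,0,0],[0.085,-0.136,-0.196,0,0],[0.085,-0.17,-0.245,0,0],[0.085,-0.204,-0.294,0,0],[0.085,-0.238,-0.343,0,0],[0.085,-0.272,-0.392,0,0]]'
python3 -m inch '[[0.085,-0.034,-0.049,0,-3],[0.085,-0.068,-0.098,0,-6],[0.085,-0.102,-0.147,0,-9],[0.085,-0.136,-0.196,0,-12],[0.085,-0.17,-0.245,0,-15],[0.085,-0.204,-0.294,0.01,-17.6],[0.085,-0.238,-0.343,0.025,-17.6],[0.085,-0.272,-0.388,0.04,-17.6]]'
python3 -m inch '[[0.085,0,0,0,0],[0.085,0,0,0,0],[0.085,0,0,0,0],[0.085,0,0,0,0],[0.085,0,0,0,0],[0.085,0,0,0,0],[0.085,0,0,0,0],[0.085,0,0,0,0]]'
python3 - <<'E'
from h import *
o=telemetry.get_obs(); print(o["eef_pos"],o["tcp_rot"],o["joint_pos"])
im=optics.camera("wrist"); cv2.imwrite("pics/w1.png",im)
E
```

```text
t: 1.15
eef_pos: [0.3297, 0.1383, 0.2423]
tcp_rot: [0.152, 0.988, 0.0, 0.001]
contact_force: [1.2, 0.4, 0.4]
grip_width: 0.0846
grasp_force: 0.0
t: 2.15
eef_pos: [0.4719, -0.3142, 0.2016]
tcp_rot: [0.0, 1.0, 0.0, 0.0]
contact_force: [0.1, 0.0, 1.1]
grip_width: 0.0851
grasp_force: 0.0
t: 3.15
eef_pos: [0.4718, -0.312, 0.2023]
tcp_rot: [-0.0, 1.0, 0.0, -0.0]
contact_force: [-0.2, 1.1, 0.1]
grip_width: 0.0852
grasp_force: 0.0
[ 0.47176115 -0.31202383  0.20227896] [-1.85298956e-04  9.99999983e-01  1.75635991e-05 -1.66248273e-05] [-7.08429475e-01  1.29396897e-01  1.79221454e+00  5.35882358e-06
  1.22002932e+00 -2.27959824e+00]
```

View pics/w1.png

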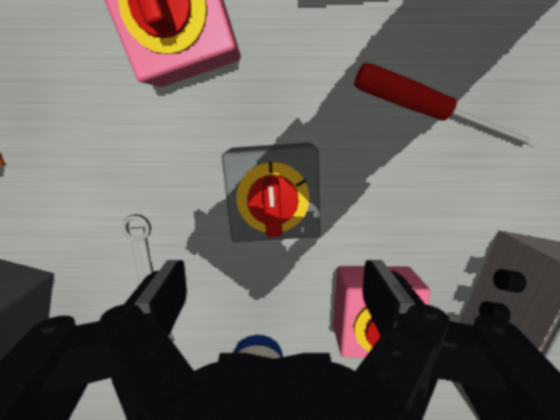

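The view shows the grey switch with its yellow disc at about (273,200) and its red bar nearly vertical in the image, so along world x. The pink blocks are clear of it.

```bash
python3 - <<'E'
from h import *
np.set_printoptions(precision=4,suppress=True)
o=telemetry.get_obs(); im=cv2.imread("pics/w1.png"); h=cv2.cvtColor(im,cv2.COLOR_BGR2HSV)
y=((h[...,1]>120)&((h[...,0]<35)|(h[...,0]>172))&(h[...,2]>60)).astype(np.uint8)
c=blobs(y,215,140,325,245)[0]; e=cv2.fitEllipse(cv2.convexHull(c)); print(e)
for z in(.055,.06): print("disc",z,onz(ray("wrist",*e[0],o),z))
x=[]
for c in blobs(red(im),215,140,325,245)[:2]: print("red",cv2.boundingRect(c), cv2.minAreaRect(c))
w=((h[...,1]<60)&(h[...,2]>150)).astype(np.uint8)
for c in blobs(w,258,175,290,240,4)[:2]: print("white",cv2.minAreaRect(c),onz(ray("wrist",*cv2.minAreaRect(c)[0],o),.101))
for p in((223,153),(320,145),(320,237),(232,242)): print(onz(ray("wrist",*p,o),.055))
cv2.imwrite("pics/w1c.png",cv2.resize(im[140:250,215:330],(690,600),interpolation=2)[:600])
E
```

```text
((272.707763671875, 198.55819702148438), (72.484375, 74.73052978515625), 171.6732635498047)
disc 0.055 [ 0.4729 -0.3137  0.055 ]
disc 0.06 [ 0.4715 -0.3137  0.06  ]
red (248, 176, 50, 61) ((273.0000305175781, 203.00001525878906), (53.740108489990234, 52.325897216796875), 45.0)
white ((271.0494689941406, 195.99505615234375), (18.109676361083984, 2.885607957839966), 84.2894058227539) [ 0.4584 -0.3148  0.101 ]
[ 0.4299 -0.359   0.055 ]
[ 0.4227 -0.2708  0.055 ]
[ 0.5123 -0.2669  0.055 ]
[ 0.5177 -0.3543  0.055 ]
```

View pics/w1c.png

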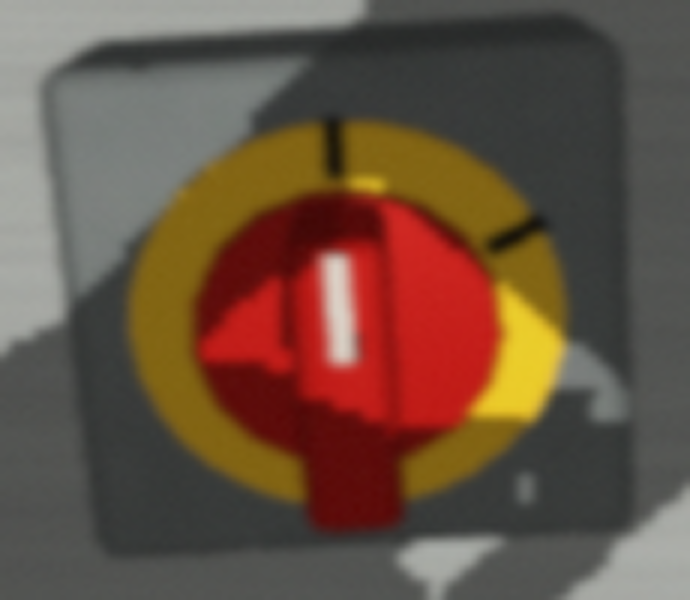

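```bash
python3 -m inch '[[0.06,0,-0.0015,0.03,-3],[0.05,0,-0.0015,0.06,-5],[0.05,0,-0.0015,0.09,-5],[0.05,0,-0.0015,0.11,-5],[0.05,0,-0.0015,0.119,-5],[0.03,0,-0.0015,0.119,-5],[0.01,0,-0.0015,0.119,-5],[0.0,0,-0.0015,0.119,-5]]'
python3 -m inch '[[0,0,0,0,0],[0,0,0,0,0],[0,0,0,0,0],[0,0,0,0,0],[0,0,0,0,0],[0,0,0,0,8],[0,0,0,0,16],[0,0,0,0,24]]'
```

```text
t: 4.2
eef_pos: [0.4726, -0.3137, 0.0847]
tcp_rot: [-0.043, 0.999, -0.0, 0.001]
contact_force: [-0.4, 1.7, 2.4]
grip_width: 0.0129
grasp_force: 59.5
t: 5.2
eef_pos: [0.4725, -0.3139, 0.0847]
tcp_rot: [0.166, 0.986, -0.001, 0.001]
contact_force: [-0.2, 2.7, 6.4]
grip_width: 0.0131
grasp_force: 58.5
```

```bash
python3 -m inch '[[0,0,0,0,8],[0,0,0,0,16],[0,0,0,0,24],[0,0,0,0,32],[0,0,0,0,38],[0,0,0,0,41],[0,0,0,0,41],[0,0,0,0,41]]'; python3 -c "
from h import *
o=telemetry.get_obs();print(o['wrist_torque'],R.from_quat(o['tcp_rot']).as_matrix()[:,0],o['joint_pos'][5]);cv2.imwrite('pics/w2.png',optics.camera('wrist'))"
```

```text
t: 6.2
eef_pos: [0.4722, -0.3142, 0.0847]
tcp_rot: [0.498, 0.867, -0.001, 0.001]
contact_force: [-1.3, 2.1, 5.8]
grip_width: 0.0132
grasp_force: 58.8
[0.27610137 0.19733616 0.76128252] [-0.50492819  0.86315886 -0.00207508] -1.2380635439587735
```

Wrist torque is 0.76 N m, well above the spring's 0.085, so the knob is on its stop. Next I release it and rise.

```bash
python3 -m inch '[[0,0,0,0,0],[0.085,0,0,0,0],[0.085,0,0,0,0],[0.085,0,0,0,0],[0.085,0,0,0,0],[0.085,0,0,-0.03,0],[0.085,0,0,-0.07,0],[0.085,0,0,-0.117,0]]'
python3 - <<'E'
from h import *
o=telemetry.get_obs(); im=optics.camera("wrist"); cv2.imwrite("pics/w3.png",im)
t=optics.camera("top"); print(o["eef_pos"],R.from_quat(o["tcp_rot"]).as_matrix()[:,0])
m=np.hstack([cv2.resize(im,(400,300)),cv2.resize(im[100:310,130:410],(400,300))])
cv2.imwrite("pics/w3m.png",m)
E
```

```text
t: 7.25
eef_pos: [0.4711, -0.3131, 0.2004]
tcp_rot: [0.5, 0.866, 0.0, -0.001]
contact_force: [1.2, -0.4, 0.4]
grip_width: 0.0848
grasp_force: 0.0
[ 0.47110002 -0.31312121  0.2004389 ] [-0.5002207   0.86589571  0.00196848]
```

View pics/w3m.png

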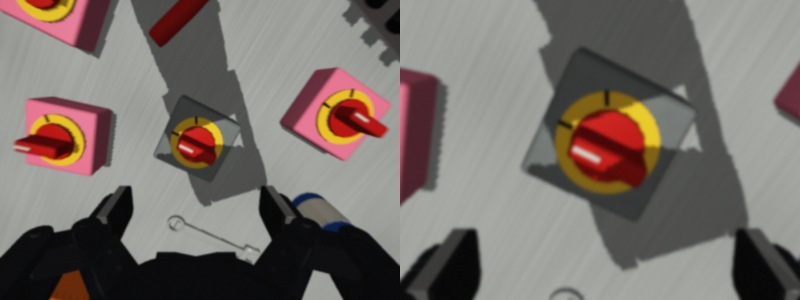

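The knob bar points at its home mark again, so it is home and free. Now to above the cover grip.

```bash
python3 -m inch '[[0.085,0.04,0.029,0,-6],[0.085,0.08,0.058,0,-12],[0.085,0.12,0.087,0,-19],[0.085,0.16,0.116,0,-26],[0.085,0.2,0.145,0,-33],[0.085,0.24,0.174,0,-40],[0.085,0.28,0.203,0,-46],[0.085,0.3065,0.223,0,-49.8]]'
python3 -m inch '[[0.085,0,0,0,0],[0.085,0,0,0,0],[0.085,0,0,0,0],[0.085,0,0,0,0],[0.085,0,0,0,0],[0.085,0,0,0,0],[0.085,0,0,0,0],[0.085,0,0,0,0]]'
python3 - <<'E'
from h import *
o=telemetry.get_obs(); print(o["eef_pos"],R.from_quat(o["tcp_rot"]).as_matrix()[:,0],o["joint_pos"])
cv2.imwrite("pics/w4.png",optics.camera("wrist"))
E
```

```text
t: 8.35
eef_pos: [0.511, 0.0654, 0.1995]
tcp_rot: [0.087, 0.996, 0.0, -0.0]
contact_force: [0.6, 0.6, 0.3]
grip_width: 0.085
grasp_force: 0.0
t: 9.35
eef_pos: [0.5115, 0.0634, 0.2003]
tcp_rot: [0.089, 0.996, 0.0, 0.0]
contact_force: [-0.3, -0.5, 1.1]
grip_width: 0.0851
grasp_force: 0.0
[0.51151707 0.06344405 0.20032867] [-9.84268260e-01  1.76680470e-01 -6.94957884e-05] [-1.28256749e-02  2.38461203e-02  1.90897937e+00 -2.91371707e-06
  1.20869716e+00 -1.40600813e+00]
```

View pics/w4.png

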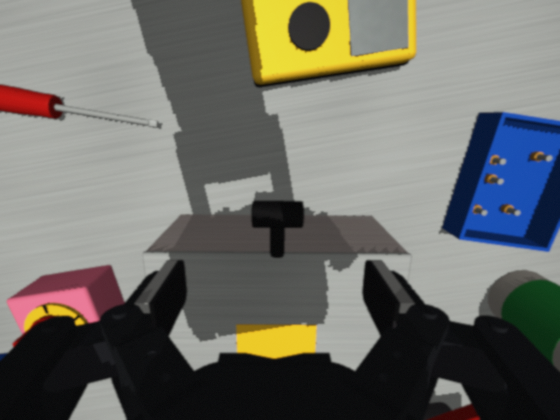

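The barrel grip is at u 252–303, v 201–227, level in the image, so its yaw matches. The cover edge is also level. I cast the ray and triangulate with the top view.

```bash
python3 - <<'E'
from h import *
np.set_printoptions(precision=4,suppress=True)
o=telemetry.get_obs(); im=cv2.imread("pics/w4.png"); g=(im.max(2)<45).astype(np.uint8)
c=blobs(g,240,190,315,229)[0]; print(cv2.boundingRect(c))
r=ray("wrist",277.5,214,o); p=onz(r,.105); print(p,tri(r,ray("top",251.7,208)))
M=R.from_quat(o["tcp_rot"]).as_matrix(); print("shift tool",M.T@(p+[0,0,-.008]-o["eef_pos"]))
a,b=onz(ray("wrist",145,253,o),.108),onz(ray("wrist",410,253,o),.108); print(a,b,np.linalg.norm(a-b),(a+b)/2)
E
```

```text
(252, 201, 52, 28)
[0.5117 0.0658 0.105 ] (array([0.5138, 0.0652, 0.0981]), np.float64(0.0006498114981817833))
shift tool [0.0002 0.0023 0.1033]
[ 0.5245 -0.0455  0.108 ] [0.5623 0.1657 0.108 ] 0.2144900806043734 [0.5434 0.0601 0.108 ]
```

```bash
python3 -m inch '[[0.085,0,0.002,0.03,0],[0.085,0,0.002,0.06,0],[0.085,0,0.002,0.085,0],[0.085,0,0.002,0.103,0],[0.08,0,0.002,0.103,0],[0.03,0,0.002,0.103,0],[0.02,0,0.002,0.103,0],[0.02,0,0.002,0.103,0]]'
python3 -c "
from h import *
o=telemetry.get_obs();im=optics.camera('wrist');t=optics.camera('top');s=optics.camera('side')
print(o['grip_width'],o['grasp_force'],o['eef_pos'])"
```

```text
t: 10.4
eef_pos: [0.513, 0.0656, 0.0989]
tcp_rot: [0.089, 0.996, 0.0, 0.001]
contact_force: [-0.8, 0.1, 5.1]
grip_width: 0.0391
grasp_force: 60.9
0.039108904425272865 60.90009927749634 [0.51299376 0.06555694 0.09891769]
```

```bash
python3 -m inch '[[0.02,-0.0004,0,-0.0141,0],[0.02,-0.0017,0,-0.0281,0],[0.02,-0.0042,0,-0.0444,0],[0.02,-0.0079,0,-0.0604,0],[0.02,-0.0127,0,-0.0762,0],[0.02,-0.0186,0,-0.0915,0],[0.02,-0.0245,0,-0.1043,0],[0.02,-0.0288,0,-0.1127,0]]'
python3 -m inch '[[0.02,0,0,0,0],[0.02,0,0,0,0],[0.02,0,0,0,0],[0.02,0,0,0,0],[0.02,0,0,0,0],[0.02,0,0,0,0],[0.02,0,0,0,0],[0.02,0,0,0,0]]'
python3 - <<'E'
from h import *
for n in("top","side","wrist"): cv2.imwrite(f"pics/{n}5.png",optics.camera(n))
t=cv2.imread("pics/top5.png");s=cv2.imread("pics/side5.png")
cv2.imwrite("pics/m5.png",np.hstack([cv2.resize(t[90:230,180:330],None,fx=2.66,fy=2.66,interpolation=2),cv2.resize(s[110:250,230:380],None,fx=2.66,fy=2.66,interpolation=2)]))
E
```

```text
t: 11.55
eef_pos: [0.5407, 0.0603, 0.2093]
tcp_rot: [0.089, 0.996, 0.0, 0.0]
contact_force: [6.0, 1.1, -8.5]
grip_width: 0.0393
grasp_force: 61.1
t: 12.55
eef_pos: [0.5405, 0.0604, 0.2089]
tcp_rot: [0.089, 0.996, 0.0, 0.001]
contact_force: [5.8, 1.6, -6.1]
grip_width: 0.0389
grasp_force: 61.3
```

View pics/m5.png

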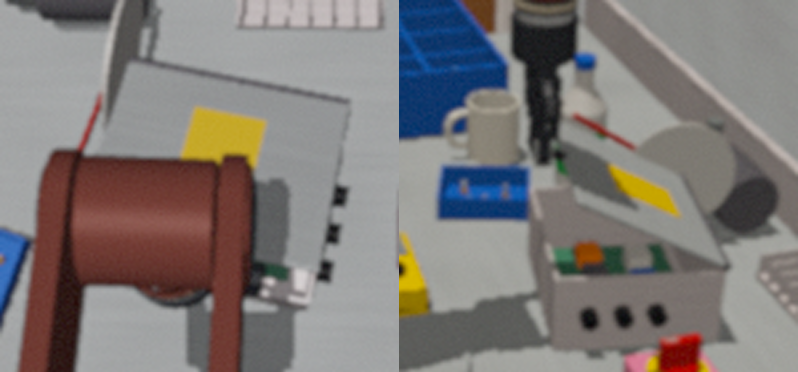

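```bash
python3 - <<'E'
from h import *
from cell import telemetry
y=-.178; ex=np.array([np.cos(y),np.sin(y),0]); ey=np.array([-np.sin(y),np.cos(y),0]); G=np.array([.513,.0656,.107])
H=G+.235*ex; H[2]=.105
def onlat(n,u,v,lat,o=None):
    c,d=ray(n,u,v,o); p=c+d*((lat-(c-H)@ey)/(d@ey))-H; return np.array([-(p@ex),p[2]])
for f in("side0","side5"):
    im=cv2.imread(f"pics/{f}.png").astype(int); ex_r=im[...,2]-np.maximum(im[...,0],im[...,1])
    m=np.zeros((420,560),bool); m[146:172,290:325]=ex_r[146:172,290:325]>35
    v,u=np.nonzero(m); w=ex_r[v,u]
    vx,vy,x0,y0=cv2.fitLine(np.stack([u,v],1).astype(np.float32),cv2.DIST_L2,0,.01,.01).ravel()
    for lat in(.1225,.1255,.128):
        P=[onlat("side",x0+k*vx,y0+k*vy,lat) for k in(-8,8)]; d=P[0]-P[1]
        print(f,len(u),u.min(),u.max(),lat,"slope ang",np.arctan2(d[1],d[0]),"tip",onlat("side",u.min(),v[u.argmin()],lat), "mid-from-hinge",np.arctan2(*onlat("side",x0,y0,lat)[::-1]))
# cover near edge: crop scale 2.66, offset (230,110), image starts at x=399
q=lambda a,b:(230+(a-399)/2.66,110+b/2.66)
P=[onlat("side",*q(*p),-.11) for p in((600,194),(725,262))]; d=P[0]-P[1]; print("cover near edge",P,np.arctan2(d[1],d[0]))
o=telemetry.get_obs(); print("FK cover",np.arcsin((o["eef_pos"][2]-.0989)/.235))
w=cv2.imread("pics/wrist5.png"); cv2.imwrite("pics/w5v.png",np.hstack([cv2.resize(w,(400,300)),cv2.resize(cv2.imread("pics/side5.png")[120:225,250:390],(400,300),interpolation=2)]))
E
```

```text
side0 57 296 317 0.1225 slope ang 0.5498823900909535 tip [0.14342299 0.09115031] mid-from-hinge 0.544043678460614
side0 57 296 317 0.1255 slope ang 0.5498823900909539 tip [0.14281266 0.08974187] mid-from-hinge 0.5368579638635291
side0 57 296 317 0.128 slope ang 0.549882390090954 tip [0.14230405 0.08856818] mid-from-hinge 0.5307505870822105
side5 57 295 318 0.1225 slope ang 0.5455257884064763 tip [0.14665198 0.08760595] mid-from-hinge 0.545399331612575
side5 57 295 318 0.1255 slope ang 0.5455257884064757 tip [0.14604908 0.08618935] mid-from-hinge 0.5381740153979062
side5 57 295 318 0.128 slope ang 0.5455257884064745 tip [0.14554665 0.08500886] mid-from-hinge 0.5320316952261824
cover near edge [array([0.15754308, 0.10140015]), array([0.00517727, 0.00470229])] 0.5655034244789605
FK cover 0.4868541221340258
```

View pics/w5v.png

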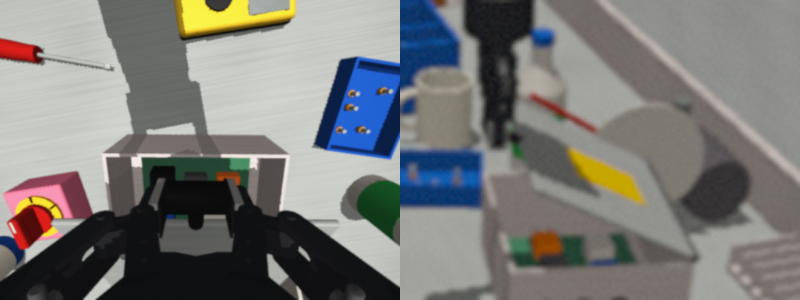

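```bash
python3 - <<'E'
from h import *
y=-.178; ex=np.array([np.cos(y),np.sin(y),0]); ey=np.array([-np.sin(y),np.cos(y),0])
H=np.array([.513,.0656,0])+.235*ex; H[2]=.105
def corners(f):
    im=cv2.imread(f"pics/{f}.png"); h=cv2.cvtColor(im,cv2.COLOR_BGR2HSV)
    m=((abs(h[...,0].astype(int)-25)<8)&(h[...,1]>130)&(h[...,2]>60)).astype(np.uint8)
    c=blobs(m,290,150,360,210)[0]; a=cv2.approxPolyDP(cv2.convexHull(c),3,True)[:,0]; print(f,a.tolist()); M=cv2.moments(c); return a,(M["m10"]/M["m00"],M["m01"]/M["m00"])
a,c0=corners("side0"); b,c5=corners("side5")
p=onz(ray("side",*c0),.108)-H; lat=p@ey; print("patch centre r,lat",-(p@ex),lat)
c,d=ray("side",*c5); q=c+d*((lat-(c-H)@ey)/(d@ey))-H; r=-(q@ex); print("theta",np.arctan2(q[2],r)-np.arctan2(.003,.1),np.hypot(r,q[2]))
for pt in a: p=onz(ray("side",*map(float,pt)),.108)-H; print("  s0",-(p@ex),p@ey)
for l in(-.03,.03):
  for pt in b:
    c,d=ray("side",*map(float,pt)); q=c+d*((l-(c-H)@ey)/(d@ey))-H; print("  s5",l,pt,-(q@ex),q[2])
E
```

```text
side0 [[332, 196], [306, 198], [303, 188], [326, 187]]
side5 [[309, 172], [329, 181], [334, 190], [312, 181]]
patch centre r,lat 0.09323829054284019 -0.002842746493661705
theta 0.47486023592786586 0.09407345448926048
  s0 0.048709123696540325 -0.027815792492926577
  s0 0.134398439171415 -0.03217691811830743
  s0 0.1316774482418876 0.031947618567073004
  s0 0.05415874020132199 0.03147087814086303
  s5 -0.03 [309 172] 0.13048608495555108 0.09418472044738423
  s5 -0.03 [329 181] 0.06442922921151321 0.05957846361875384
  s5 -0.03 [334 190] 0.04502377923042756 0.02617488905663877
  s5 -0.03 [312 181] 0.11881178817632956 0.06228369646442743
  s5 0.03 [309 172] 0.11598805565309711 0.062442606643481766
  s5 0.03 [329 181] 0.04648829131223665 0.026032658467494238
  s5 0.03 [334 190] 0.026071421852997573 -0.009111923182063011
  s5 0.03 [312 181] 0.10370529005878709 0.02887888908419199
```

The patch centroid gives a cover angle of 0.475 and FK gives 0.487. The pointer is at about 0.55, so I raise the cover by about 0.07 rad and hold.

```bash
python3 -m inch '[[0.02,-0.002,0,-0.0037,0],[0.02,-0.0042,0,-0.0075,0],[0.02,-0.0064,0,-0.0112,0],[0.02,-0.0086,0,-0.0149,0],[0.02,-0.0086,0,-0.0149,0],[0.02,-0.0086,0,-0.0149,0],[0.02,-0.0086,0,-0.0149,0],[0.02,-0.0086,0,-0.0149,0]]'
python3 - <<'E'
from h import *
o=telemetry.get_obs(); print("FK",np.arcsin((o["eef_pos"][2]-.0989)/.235),np.abs(o["qd"]).max(),o["grip_width"],o["grasp_force"],o["contact_force"])
y=-.178; ex=np.array([np.cos(y),np.sin(y),0]); ey=np.array([-np.sin(y),np.cos(y),0]); H=np.array([.513,.0656,0])+.235*ex; H[2]=.105
im=optics.camera("side"); h=cv2.cvtColor(im,cv2.COLOR_BGR2HSV)
m=((abs(h[...,0].astype(int)-25)<8)&(h[...,1]>130)&(h[...,2]>60)).astype(np.uint8)
M=cv2.moments(blobs(m,290,140,360,210)[0]); c,d=ray("side",M["m10"]/M["m00"],M["m01"]/M["m00"])
q=c+d*((-.0028-(c-H)@ey)/(d@ey))-H; print("patch theta",np.arctan2(q[2],-(q@ex))-.03)
s=im.astype(int); e=s[...,2]-np.maximum(s[...,0],s[...,1]); k=e[146:172,290:325]>35; v,u=np.nonzero(k); print("pointer px",k.sum(),u.min()+290,u.max()+290)
a=cv2.imread("pics/side5.png"); t=optics.camera("top"); cv2.imwrite("pics/f.png",im)
kb=red(t)[205:246,370:412]; print("knob px",kb.sum(),red(cv2.imread("pics/top0.png"))[205:246,370:412].sum())
E
```

```text
t: 13.7
eef_pos: [0.5485, 0.0589, 0.223]
tcp_rot: [0.089, 0.996, 0.0, -0.0]
contact_force: [5.2, 0.9, -8.1]
grip_width: 0.039
grasp_force: 61.3
FK 0.5562109232390624 0.0013174549670141658 0.03895824131032104 61.281670331954956 [ 5.21309369  0.85972524 -8.05150918]
patch theta 0.5396656544467052
pointer px 41 296 317
knob px 183 170
```

The cover is still at about 0.55 rad, the pointer has not moved, and the knob is home. Handing in.

```bash
python3 -c "
from cell import job_done
print(job_done())"
```

```text
the job is handed in; nothing more can be done
None
```

I turned the knob to its stop and it sprang back home; the cover is now held still in the gripper at about 0.55 rad, in line with the pointer (measured at about 0.55 rad), and the job is handed in, but no verdict came back.

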